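Hang the drill carrier on the rail and slide it to the mark

ROBOT

A 7-joint arm with a two-finger parallel gripper is mounted at the origin on the work surface. World frame = base frame: x ahead of the robot, y to its left, z up, the work surface at z = 0. Lengths are in m, angles in rad, forces in N, time in s.
With the tool pointing down it reaches from about 0.425 to 0.925 m from the base axis. Payload 6.8 kg.
Tool frame: the origin (TCP) lies at the very end of the fingers, on their centre line; the grasp point (between the pads) lies 19 mm behind it; z points along the fingers, y is the line along which they close (so a half turn about z gives the same grasp; the last joint's range is limited). The gripper opens to 85 mm and grips with 20 to 120 N. Pads are 22 mm wide; open, the fingers measure 114 mm over their backs; the gripper's body (76 mm by 85 mm) begins 54 mm behind the grasp point. The pads swing forward as they close: fully open they stand 13 mm farther back than shut.
Start: joints at [-1.291, 0.477, 0.022, 1.555, -0.011, 1.109, -0.083], TCP at [0.255, 0.625, 0.231] pointing down, gripper open.
Joint ranges: [-2.96, 2.96], [-0.34, 2.1], [-1.41, 1.46], [0.24, 2.44], [-1.37, 4.51], [0.17, 1.92], [-2.96, 2.96]. Speed limits (rad/s): [2.39, 2.39, 3.14, 3.14, 3.14, 3.14, 3.14].

INTERFACE

Orientations are given as a rotation vector (axis times angle).
In Python, from bench import r gives the robot as it stands. The module is installed in compiled form; this text tells all that it offers.
- The arm moves only by the tool servo_tool, never from a script. Its argument "commands" is a list of rows, each a list of 7 numbers: the turn, a rotation vector about the world's x, y, z in degrees, then the shift along the world's x, y, z in mm, then the closure, from 0 (fully open) to 1 (shut). A call has 1 to 5 rows; each row is the pose to reach, as a shift and turn from the pose commanded when the call began; what a row does not reach only later rows make up. A row lasts 1/12 s, in which the tool goes at most 41.7 mm and 7.16 degrees, less where a joint would pass 70% of its speed; a pose out of reach is approached as far as the arm can. A call with a gripper value outside its range is refused whole. The fingers move at their own pace and stop on an object; "force" is the grip in N (left out, the last holds). Time passes only in rows, so rows that repeat a pose let the fingers close. It gives the time, the measured TCP pose, the force, the opening and the grip force at its end, in the units of the state.
- r.get_obs(): the state, without advancing time (a new reading comes with each control period).
- r.grab_frame(name): name is "side" or "top" or "wrist"; returns (picture, depth): 384x512x3 uint8, blue, green, red; 384x512 float32, m along the optical axis (not along the pixel's ray), 0 where there is no reading.
- r.camera_info(name): a dict with "vertical_fov" (degrees; the focal length in pixels is half the picture's height over the tangent of half this angle, whatever the lens; pixels are square), "cx", "cy" (the principal point, pixels), "cam_to_world" (4x4, takes a point from camera to world coordinates); the wrist camera has in their place "T_tool_cam" (4x4, takes a point from camera to tool coordinates, whose origin is the TCP and whose axes are the flange's). Camera axes: x right, y up, looking along -z (the intrinsics and any distortion apply to the point x, -y, -z); pixel columns grow to the right and rows downward; lengths in m; the calibration is good to about 2 mm. A picture is of the moment at which its call begins: read the wrist's pose just before it. camera_info takes no time and is no camera call.
- r.hand_in(): hands the job in; it is judged then, once.
The state is a dict: "clock": time; "joints": joint angles; "qvel": joint speeds; "tau": joint torques, N m; "tcp_pos": TCP position; "orientation": TCP orientation; "contact_force": force on the tool from outside, world axes, zero at the start; "moment": the same for the moment, N m; "grip_width": finger opening in m; "gripper_force": force on a finger pad.
Only numpy, scipy, OpenCV 4.12 (cv2) and the standard library are available. Lean on these libraries where they do the work, as an engineer would, in place of code of your own. Each camera call takes 0.05 s, during which the arm holds its last target. There are 200 camera calls.

TASK

Pick up the blue drill carrier by its red bar, keep it upright, hook it by both hooks onto the steel rail at the green band and let go of it there. Then, with it hanging on the rail all the way, slide it along until its middle is at the orange band, and leave it hanging there at rest, without knocking or shifting the oil bottle, the jar and the aluminium angle on the bench.

Things in the scene. Friction and masses are not known exactly. Their poses are not given: they have to be found in the camera images.
- carrier: Loose drill carrier, 0.3-0.65 kg, upright on the bench: blue block 60 (x) x 130 (y) x 28 mm high, drill shanks up to 46 mm above its underside, two steel hooks above it and a red grip bar on top. Origin: centre of the underside; z up; x to the open side of the hooks, which faces away from the robot (yaw within 0.4 rad).
- carrier_grip (a point): Centre of the red grip bar, 162 mm above the carrier's underside. The bar lies along the carrier's y: 12 (x) x 112 (y) x 14 mm high, on posts at y = -48 and +48 mm that join it to the hooks. Axes as the carrier's.
- carrier_seat (a point): Point midway between the hooks, 117.8 mm above the underside, 44 mm below the bar's centre: it lies on the rail's axis when the carrier hangs. The roof-shaped hooks (14 mm wide, at y = -48 and +48 mm, peak 133 mm up) centre themselves on the rail. Axes as the carrier's.
- carrier_lip (a point): Midway between the two lip tips of the hooks, 24.5 mm in +x of the carrier's middle, 90 mm above its underside. Each hook has a stem at x = -24.5 mm and a lip at x = +24.5 mm (both 5 mm thick, 44 mm apart inside). The rail enters from +x below the lips and above the drill shanks (46 mm), then the carrier is lowered about 50 mm to seat.
- rail: Fixed stand; its round steel rail, 14 mm diameter, runs along its y, axis 170 mm above the bench, free between posts (16 mm wide) at y = -212 and +212 mm. Foot 12 mm high, 50 mm wide (90 at the posts). The carrier slides with friction, roughly 2 to 8 N, and stays where left. Origin: centre of the foot's underside; x away from the robot (yaw within 0.2 rad).
- rail_mid (a point): Middle of the rail, on its axis; axes as the stand's.
- mark_green: Green painted band round the rail, 20 mm wide, with a green stripe on the foot below; either on the left or the right half of the rail, 80 to 105 mm from the middle. Origin: centre of the band on the rail's axis; axes as the stand's. Paint only, does not obstruct.
- mark_orange: Orange painted band and stripe of the same kind, on the other half of the rail, 80 to 105 mm from the middle. Origin: centre of the band on the rail's axis; axes as the stand's.
- oil_bottle: White oil bottle with blue cap and brass spout, 64 mm in diameter, 178 mm high, standing at one side of the carrier. Origin: centre of its underside, z up. Bystander.
- jar: Amber glass jar with steel lid, 68 mm in diameter, 90 mm high, standing at the other side of the carrier. Origin: centre of its underside, z up. Bystander.
- angle_block: Aluminium angle, 70 x 50 mm, 58 mm high, standing on the bench at the left. Origin: centre of its underside. Bystander.
Not all that is in view belongs to the job. Leave any pink or white look-alike of the carrier alone.

How it is judged:
By the outcome, as a careful person would: the job done as asked, in the order asked, and still so for the second after the job is handed in, with the robot touching nothing.
It also fails if it takes over 64 s, if anything falls off the work surface, if the arm or the gripper's body presses on something with over 40 N, if the wrist force passes 120 N, or if a joint passes its speed limit or range.

## Working session

There is one attempt and no reset: what is moved stays moved. The work goes in short steps, Python scripts to look and compute and a tool call to move; the robot and the scene stay as the last step left them, time stands still between calls to the robot, and variables do not carry over. Pictures are saved under pics/ and viewed, at most 10 in all, crops included, and the job is handed in when it is done.

Besides the shell and the picture viewer there is one more tool, called after "Emit:" by a JSON object that holds its "fn" and its "kwargs", one argument or row to a line. servo_tool: Moves the arm, as the interface text tells. Its arguments: {"type":"object","properties":{"commands":{"type":"array"},"force":{"type":"number"}},"required":["commands"]}

```bash
mkdir -p pics
cat > h.py <<'E'
import numpy as np, cv2
from bench import r
from scipy.spatial.transform import Rotation as R
def info(n):
    c=r.camera_info(n); f=192/np.tan(np.radians(c["vertical_fov"])/2)
    return c,f
def pts(n,depth,mask,T=None):
    c,f=info(n); T=np.array(c["cam_to_world"]) if T is None else T
    v,u=np.nonzero(mask&(depth>0)); d=depth[v,u]
    P=np.c_[(u-c["cx"])/f*d,-(v-c["cy"])/f*d,-d]
    return P@T[:3,:3].T+T[:3,3]
def wristT():
    o=r.get_obs(); T=np.eye(4); T[:3,:3]=R.from_rotvec(o["orientation"]).as_matrix(); T[:3,3]=o["tcp_pos"]
    return T@np.array(r.camera_info("wrist")["T_tool_cam"])
E
python3 - <<'E'
from h import *
o=r.get_obs();print(o)
for n in("side","top","wrist"):
    print(n,r.camera_info(n))
    p,d=r.grab_frame(n);np.savez(f"{n}0.npz",p=p,d=d);cv2.imwrite(f"pics/{n}0.png",p)
    print((d>0).mean())
a=cv2.imread("pics/side0.png");b=cv2.imread("pics/top0.png")
cv2.imwrite("pics/st.png",cv2.resize(np.vstack([a,b]),None,fx=.78,fy=.78))
E
```

```text
{'clock': 0.0, 'joints': array([-1.29109614,  0.47780788,  0.02235002,  1.55648225, -0.01150266,
        1.10929159, -0.08314147]), 'qvel': array([-0.00086665, -0.00037919,  0.00118312,  0.00106593,  0.00059245,
        0.00051755, -0.00097491]), 'tau': array([ 2.48969618e-04, -5.96465313e+01,  1.60800677e+00, -2.81175578e+01,
        1.24623507e-02,  9.62721213e-03, -1.73072215e-05]), 'tcp_pos': array([0.2550441 , 0.62430646, 0.2303077 ]), 'orientation': array([-6.05349823e-01, -3.08249469e+00,  2.90236667e-03]), 'contact_force': array([0.06865984, 0.66031464, 1.06482662]), 'moment': array([0.05014998, 0.03433308, 0.02412364]), 'gripper_force': 0.0, 'grip_width': 0.08513213037179687}
side {'vertical_fov': 57.33982274066325, 'cx': 252.52588514497842, 'cy': 188.90201954671127, 'cam_to_world': array([[ 0.89768017,  0.24458961, -0.36653272,  0.01400045],
       [-0.44008453,  0.53967441, -0.71768875, -0.7837059 ],
       [ 0.02226912,  0.80556034,  0.59209512,  0.7845079 ],
       [ 0.        ,  0.        ,  0.        ,  1.        ]])}
0.996002197265625
top {'vertical_fov': 55.01319128462822, 'cx': 261.58215986887205, 'cy': 190.04904416227285, 'cam_to_world': array([[ 0.00636811,  0.98320302, -0.18240416,  0.23855082],
       [-0.99971474,  0.0020606 , -0.02379497,  0.03789017],
       [-0.02301942,  0.18250365,  0.98293567,  1.02534661],
       [ 0.        ,  0.        ,  0.        ,  1.        ]])}
0.9961649576822916
wrist {'vertical_fov': 58.374521863829244, 'cx': 256.870849847475, 'cy': 191.0285593861176, 'T_tool_cam': array([[ 8.59606317e-04,  9.50708710e-01,  3.10084197e-01,
         7.97031404e-02],
       [ 9.99999607e-01, -7.49886649e-04, -4.73039941e-04,
         3.59483188e-04],
       [-2.17195193e-04,  3.10084482e-01, -9.50708981e-01,
        -1.42013360e-01],
       [ 0.00000000e+00,  0.00000000e+00,  0.00000000e+00,
         1.00000000e+00]])}
0.995880126953125
```

View pics/side0.png

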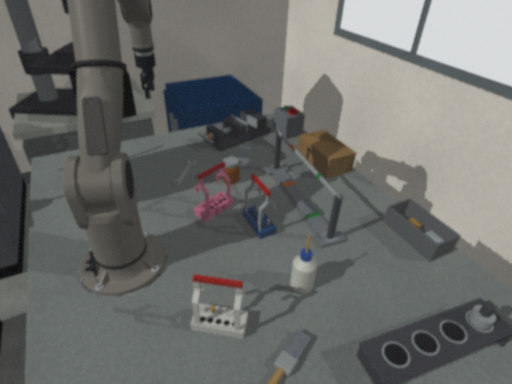

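View pics/top0.png

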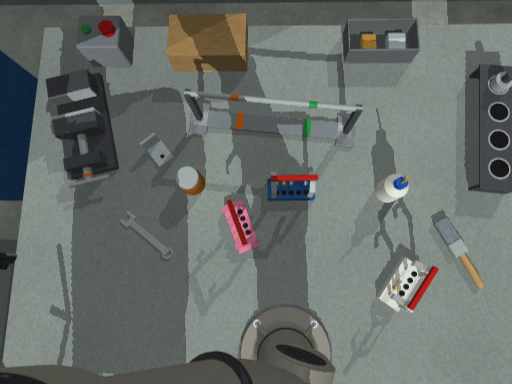

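The side view shows the blue carrier at about (262,215), pink at (213,195) and white at (218,305). In the top view the blue carrier is at (292,185) with its red bar at (294,178), pink at (240,225) and white at (408,285). The other red things are the estop button (107,28) and the other carriers' bars. By the description I choose the blue one. The green band is at (313,104) and orange at (234,97).

```bash
cat > m.py <<'E'
from h import *
def load(n): z=np.load(f"{n}0.npz");return z["p"],z["d"]
def box(m,b): 
    k=np.zeros_like(m);k[b[1]:b[3],b[0]:b[2]]=m[b[1]:b[3],b[0]:b[2]];return k
def line(P):
    c=np.median(P,0); q=P[np.linalg.norm(P-c,axis=1)<.12]; c=q.mean(0)
    v=np.linalg.svd(q[:,:2]-c[:2],full_matrices=False)[2][0]; s=(q[:,:2]-c[:2])@v
    a,b=np.percentile(s,[1,99]); return dict(n=len(q),mid=np.round(c[:2]+v*(a+b)/2,4),len=round(b-a,4),yaw=round(np.degrees(np.arctan(-v[0]/v[1])),2),z=np.round(np.percentile(q[:,2],[5,50,95]),4))
B={"side":dict(red=(245,170,275,200),blue=(238,200,280,240),rail=(270,125,350,215),bot=(285,245,325,300),jar=(222,153,245,185)),
   "top":dict(red=(265,170,322,190),blue=(262,170,322,205),rail=(180,85,365,115),bot=(370,170,415,210),jar=(175,160,210,200))}
for n in B:
    p,d=load(n);h=cv2.cvtColor(p,cv2.COLOR_BGR2HSV);H,S,V=[h[...,i].astype(int) for i in range(3)]
    red=((H<6)|(H>172))&(S>150)&(V>70); blue=(H>100)&(H<125)&(S>110)&(V>40)
    gr=(H>45)&(H<80)&(S>120); og=(H>6)&(H<18)&(S>150)
    print(n)
    print(" red",line(pts(n,d,box(red,B[n]["red"]))))
    print(" blue",line(pts(n,d,box(blue,B[n]["blue"]))))
    for k,m in(("green",gr),("orange",og)):
        P=pts(n,d,box(m,B[n]["rail"] if n=="top" else (250,120,350,225)))
        for nm,Q in(("rail",P[P[:,2]>.14]),("foot",P[P[:,2]<.05])):
            if len(Q): print(" ",k,nm,len(Q),np.round(np.median(Q,0),4))
    P=pts(n,d,box(V>0,B[n]["rail"]));Q=P[(P[:,2]>.15)&(P[:,2]<.19)&(P[:,0]>.5)]
    if len(Q): 
        v=np.polyfit(Q[:,1],Q[:,0],1);print(" rail n",len(Q),"x=a*y+b",np.round(v,4),"yaw",np.degrees(-np.arctan(v[0])),np.percentile(Q[:,1],[1,99]),np.percentile(Q[:,2],[50,95]))
    for k in("bot","jar"):
        P=pts(n,d,box(V>0,B[n][k]));Q=P[P[:,2]>.03]; print(" ",k,np.round(np.percentile(Q,[2,50,98],axis=0),3).tolist())
p,d=load("top");s=p[80:215,170:420];t=load("side")[0][120:260,190:350]
cv2.imwrite("pics/crop.png",np.vstack([cv2.resize(s,(555,300)),cv2.resize(t,(555,300*1))]))
E
python3 m.py
```

```text
side
 red {'n': 93, 'mid': array([ 0.4279, -0.0255]), 'len': np.float64(0.0955), 'yaw': np.float64(1.65), 'z': array([0.1601, 0.1683, 0.1708])}
 blue {'n': 179, 'mid': array([ 0.4191, -0.0269]), 'len': np.float64(0.1175), 'yaw': np.float64(6.86), 'z': array([0.0148, 0.0279, 0.0308])}
  green rail 10 [ 0.6081 -0.066   0.177 ]
  green foot 26 [ 0.6146 -0.0674  0.0141]
  orange rail 2 [0.6285 0.1265 0.1761]
  orange foot 16 [0.6296 0.1262 0.0143]
 rail n 471 x=a*y+b [0.0978 0.6167] yaw -5.584218592165081 [-0.18514805  0.24898828] [0.1749662  0.17857721]
  bot [[0.396, -0.317, 0.033], [0.416, -0.3, 0.088], [0.449, -0.269, 0.132]]
  jar [[0.366, 0.111, 0.033], [0.439, 0.231, 0.089], [0.475, 0.28, 0.166]]
top
 red {'n': 246, 'mid': array([ 0.4279, -0.0175]), 'len': np.float64(0.1079), 'yaw': np.float64(1.79), 'z': array([0.165 , 0.1685, 0.171 ])}
 blue {'n': 549, 'mid': array([ 0.4215, -0.0158]), 'len': np.float64(0.1275), 'yaw': np.float64(-2.52), 'z': array([0.0244, 0.0277, 0.0308])}
  green rail 40 [ 0.6082 -0.0656  0.1763]
  orange rail 43 [0.6286 0.1278 0.1766]
  orange foot 12 [0.6521 0.1267 0.0128]
 rail n 1120 x=a*y+b [0.0985 0.615 ] yaw -5.625509204026927 [-0.18163931  0.24988391] [0.17513731 0.17831268]
  bot [[0.394, -0.308, 0.034], [0.418, -0.274, 0.092], [0.451, -0.254, 0.16]]
  jar [[0.413, 0.225, 0.037], [0.44, 0.251, 0.089], [0.471, 0.282, 0.093]]
```

View pics/crop.png

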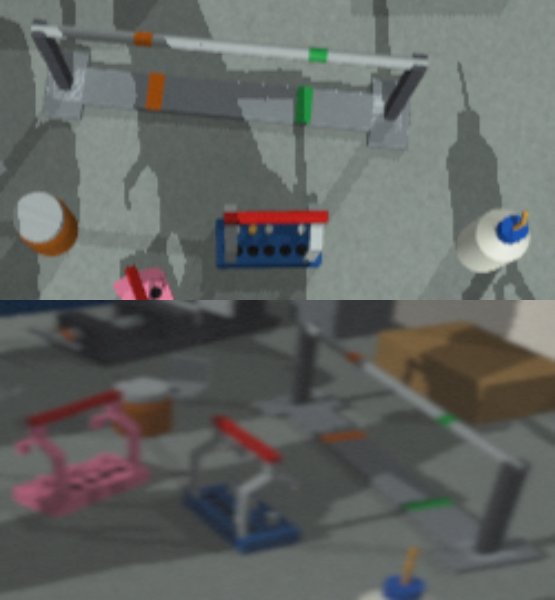

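Crop confirms: blue carrier with grey hooks and red bar at crop (276,217), open towards the rail; green band at (318,55), orange at (143,39). Approaching by a high arc.

Emit:
{"fn": "servo_tool", "kwargs": {
  "commands": [
    [0,0,-6.6,28,-26,14,0],
    [0,0,-13.2,56,-52,28,0],
    [0,0,-19.8,84,-78,42,0],
    [0,0,-26.4,112,-104,56,0],
    [0,0,-33,140,-130,70,0]
  ]
}}

```text
clock: 0.57
tcp_pos: [0.3962, 0.4933, 0.3018]
orientation: [-1.464, -2.78, 0.001]
contact_force: [0.6, 0.7, 0.9]
grip_width: 0.0853
gripper_force: 0.0
```

Emit:
{"fn": "servo_tool", "kwargs": {
  "commands": [
    [0,0,-6.6,26,-32,0,0],
    [0,0,-13.2,52,-64,0,0],
    [0,0,-19.8,78,-96,0,0],
    [0,0,-26.4,104,-128,0,0],
    [0,0,-33,130,-160,0,0]
  ]
}}

```text
clock: 0.98
tcp_pos: [0.526, 0.3331, 0.3013]
orientation: [-2.193, -2.249, 0.0]
contact_force: [1.1, 0.0, -0.1]
grip_width: 0.0853
gripper_force: 0.0
```

Emit:
{"fn": "servo_tool", "kwargs": {
  "commands": [
    [0,0,0,0,-40,0,0],
    [0,0,0,0,-80,0,0],
    [0,0,0,0,-120,0,0],
    [0,0,0,0,-160,0,0],
    [0,0,0,0,-200,0,0]
  ]
}}

```text
clock: 1.4
tcp_pos: [0.5248, 0.1329, 0.3011]
orientation: [-2.186, -2.256, 0.0]
contact_force: [0.5, -1.0, -0.1]
grip_width: 0.0853
gripper_force: 0.0
```

Emit:
{"fn": "servo_tool", "kwargs": {
  "commands": [
    [0,0,0,-24,-33,0,0],
    [0,0,0,-48,-66,0,0],
    [0,0,0,-72,-99,0,0],
    [0,0,0,-97,-133,0,0],
    [0,0,0,-97,-133,0,0]
  ]
}}

```text
clock: 1.82
tcp_pos: [0.4238, -0.0047, 0.3008]
orientation: [-2.194, -2.245, 0.002]
contact_force: [0.3, -0.2, 0.6]
grip_width: 0.0855
gripper_force: 0.0
```

```bash
cat > w.py <<'E'
from h import *
from m import line
import sys
E
sed -i 's/^from h import \*$/from h import */' m.py
python3 - <<'E'
src=open('m.py').read().split('B={')[0]
open('h2.py','w').write(src)
E
cat > w.py <<'E'
from h2 import *
import sys
T=wristT();p,d=r.grab_frame("wrist");cv2.imwrite(f"pics/{sys.argv[1]}.png",p);np.savez("w.npz",p=p,d=d,T=T)
h=cv2.cvtColor(p,cv2.COLOR_BGR2HSV);H,S,V=[h[...,i].astype(int) for i in range(3)]
red=((H<6)|(H>172))&(S>150)&(V>70);blue=(H>100)&(H<125)&(S>110)&(V>30)
for k,m in(("red",red),("blue",blue)):
    P=pts("wrist",d,m,T)
    if k=="red": P=P[(abs(P[:,0]-.43)<.03)&(P[:,2]>.12)]
    print(k,line(P),np.round(np.percentile(P,[2,98],axis=0),4).tolist())
o=r.get_obs();print(o["clock"],o["tcp_pos"],o["orientation"],o["contact_force"])
E
python3 w.py w1
```

```text
red {'n': 1565, 'mid': array([ 0.4318, -0.0144]), 'len': np.float64(0.1071), 'yaw': np.float64(1.24), 'z': array([0.167 , 0.1684, 0.1694])} [[0.4261, -0.0667, 0.166], [0.4372, 0.0385, 0.1697]]
blue {'n': 2310, 'mid': array([ 0.433 , -0.0149]), 'len': np.float64(0.1262), 'yaw': np.float64(0.95), 'z': array([0.0255, 0.0275, 0.0289])} [[0.4041, -0.0766, 0.0008], [0.4611, 0.048, 0.0295]]
1.8667 [ 0.42603178 -0.00146613  0.30126633] [-2.19205673e+00 -2.24818114e+00 -1.51037947e-03] [0.46702828 1.10387471 0.82254464]
```

View pics/w1.png

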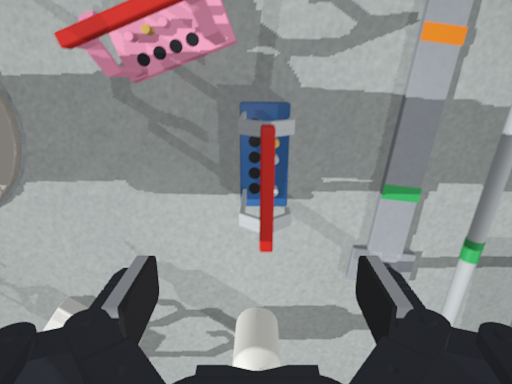

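The wrist view shows the blue carrier with its bar running from (267,125) to (266,248), the open side of the hooks towards the rail, and pink (150,40) well clear. Going down onto the bar.

Emit:
{"fn": "servo_tool", "kwargs": {
  "commands": [
    [0,0,0,5,-13,-30,0],
    [0,0,0,5,-13,-60,0],
    [0,0,0,5,-13,-80,0],
    [0,0,0,5,-13,-90,0],
    [0,0,0,5,-13,-90,0]
  ]
}}

```text
clock: 2.28
tcp_pos: [0.432, -0.0106, 0.2091]
orientation: [-2.184, -2.255, 0.007]
contact_force: [-0.5, -0.4, 0.2]
grip_width: 0.0855
gripper_force: 0.0
```

```bash
python3 - <<'E'
from h2 import *
a=[]
for i in range(5):
    r.grab_frame("wrist");a.append(np.r_[r.get_obs()["tcp_pos"]])
print(np.round(a,4),np.mean(a,0))
E
python3 w.py w2
```

```text
[[ 0.4329 -0.0106  0.2105]
 [ 0.4337 -0.0106  0.2114]
 [ 0.4341 -0.0106  0.2119]
 [ 0.4342 -0.0107  0.2122]
 [ 0.4342 -0.0107  0.2123]] [ 0.43381317 -0.01066193  0.21163378]
red {'n': 3358, 'mid': array([ 0.4314, -0.015 ]), 'len': np.float64(0.1085), 'yaw': np.float64(1.0), 'z': array([0.167 , 0.1683, 0.1694])} [[0.4255, -0.0678, 0.1662], [0.4369, 0.0389, 0.1696]]
blue {'n': 3645, 'mid': array([ 0.4338, -0.015 ]), 'len': np.float64(0.127), 'yaw': np.float64(2.85), 'z': array([0.026 , 0.0275, 0.0287])} [[0.4027, -0.0768, 0.0232], [0.4603, 0.048, 0.029]]
2.5833 [ 0.43406952 -0.01080436  0.21221763] [2.18560523 2.25545075 0.00272629] [ 0.10698528 -1.66977124  0.5839853 ]
```

Emit:
{"fn": "servo_tool", "kwargs": {
  "commands": [
    [0,0,0,-3,-4,-20,0],
    [0,0,0,-3,-4,-40,0],
    [0,0,0,-3,-4,-55,0],
    [0,0,0,-3,-4,-65,0],
    [0,0,0,-3,-4,-69,0]
  ],
  "force": 60
}}

```text
clock: 3.0
tcp_pos: [0.43, -0.015, 0.1416]
orientation: [-2.186, -2.256, 0.001]
contact_force: [0.4, -0.3, -0.1]
grip_width: 0.0853
gripper_force: 0.0
```

Emit:
{"fn": "servo_tool", "kwargs": {
  "commands": [
    [0,0,0,0,0,0,0],
    [0,0,0,0,0,0,0],
    [0,0,0,0,0,0,0.5],
    [0,0,0,0,0,0,1],
    [0,0,0,0,0,0,1]
  ]
}}

```text
clock: 3.42
tcp_pos: [0.4307, -0.015, 0.1429]
orientation: [2.186, 2.255, 0.002]
contact_force: [0.3, 0.3, -0.1]
grip_width: 0.0514
gripper_force: 0.0
```

Emit:
{"fn": "servo_tool", "kwargs": {
  "commands": [
    [0,0,0,0,0,0,1],
    [0,0,0,0,0,0,1],
    [0,0,0,0,0,0,1],
    [0,0,0,0,0,0,1],
    [0,0,0,0,0,0,1]
  ]
}}

```text
clock: 3.83
tcp_pos: [0.4308, -0.015, 0.1425]
orientation: [2.186, 2.255, 0.001]
contact_force: [1.7, 0.8, 2.2]
grip_width: 0.0107
gripper_force: 59.9
```

Emit:
{"fn": "servo_tool", "kwargs": {
  "commands": [
    [0,0,0,0,0,8,1],
    [0,0,0,0,0,18,1],
    [0,0,0,0,0,32,1],
    [0,0,0,0,0,46,1],
    [0,0,0,0,0,60,1]
  ]
}}

```text
clock: 4.25
tcp_pos: [0.4288, -0.0154, 0.2025]
orientation: [-2.186, -2.254, 0.004]
contact_force: [-0.4, 0.0, -4.8]
grip_width: 0.0107
gripper_force: 59.0
```

Emit:
{"fn": "servo_tool", "kwargs": {
  "commands": [
    [0,0,-2,10,-5,14,1],
    [0,0,-4,25,-14,26,1],
    [0,0,-6,45,-25,36,1],
    [0,0,-7,65,-38,41,1],
    [0,0,-7,80,-50,42,1]
  ]
}}

```text
clock: 4.67
tcp_pos: [0.5114, -0.0656, 0.2453]
orientation: [2.32, 2.117, 0.001]
contact_force: [-0.4, 0.1, -5.4]
grip_width: 0.011
gripper_force: 58.9
```

Emit:
{"fn": "servo_tool", "kwargs": {
  "commands": [
    [0,0,0,8,0,0,1],
    [0,0,0,12,0,0,1],
    [0,0,0,15,0,0,1],
    [0,0,0,15,0,0,1],
    [0,0,0,15,0,0,1]
  ]
}}

```text
clock: 5.08
tcp_pos: [0.5242, -0.0644, 0.2438]
orientation: [-2.318, -2.118, 0.002]
contact_force: [0.1, 0.6, -5.9]
grip_width: 0.0108
gripper_force: 59.0
```

```bash
cat > s.py <<'E'
from h2 import *
import sys
for n in("side","top"): 
    p,d=r.grab_frame(n);np.savez(f"{n}1.npz",p=p,d=d)
    if n=="side": a=p
    else: b=p
T=wristT();p,d=r.grab_frame("wrist");np.savez("w.npz",p=p,d=d,T=T)
cv2.imwrite(f"pics/{sys.argv[1]}.png",np.vstack([cv2.resize(a[110:260,200:360],(400,375)),cv2.resize(b[80:200,190:390],(400,224))]) if len(sys.argv)<3 else cv2.resize(p,(512,384)))
cv2.imwrite(f"pics/{sys.argv[1]}2.png",np.hstack([cv2.resize(a[110:270,200:360],(400,400)),cv2.resize(p,(400,300))[:,:] if 0 else cv2.resize(p,(400,400))]))
for n in("side","top","wrist"):
    if n=="wrist": TT=T
    else: z=np.load(f"{n}1.npz");p,d=z["p"],z["d"];TT=None
    h=cv2.cvtColor(p if n!="wrist" else np.load("w.npz")["p"],cv2.COLOR_BGR2HSV);d=d if n!="wrist" else np.load("w.npz")["d"]
    H,S,V=[h[...,i].astype(int) for i in range(3)]
    ms=dict(red=((H<6)|(H>172))&(S>150)&(V>60),blue=(H>100)&(H<125)&(S>110)&(V>30),green=(H>45)&(H<80)&(S>120),orange=(H>6)&(H<18)&(S>150))
    for k,m in ms.items():
        P=pts(n,d,m,TT);P=P[(P[:,0]>.36)&(P[:,0]<.72)&(P[:,1]>-.2)&(P[:,1]<.26)]
        if k in("red",):P=P[(P[:,2]>.19)&(P[:,0]>.45)]
        if k=="blue":P=P[(P[:,0]>.45)&(P[:,2]>.04)]
        if k in("green","orange"):P=P[(P[:,2]>.14)&(P[:,2]<.19)]
        if len(P)>8: print(n,k,line(P) if k in("red","blue") else (len(P),np.round(np.median(P,0),4)),np.round(np.percentile(P,[2,98],axis=0),3).tolist())
    P=pts(n,d,V>0,TT);Q=P[(P[:,2]>.155)&(P[:,2]<.182)&(abs(P[:,0]-.6155-.098*P[:,1])<.012)&(P[:,1]>-.17)&(P[:,1]<.23)]
    if len(Q)>50: print(n,"rail",np.round(np.polyfit(Q[:,1],Q[:,0],1),4),len(Q))
o=r.get_obs();print(o["clock"],o["tcp_pos"],o["orientation"],o["contact_force"],o["moment"],o["grip_width"])
E
python3 s.py a1
```

```text
side red {'n': 58, 'mid': array([ 0.5176, -0.0982]), 'len': np.float64(0.0496), 'yaw': np.float64(-6.9), 'z': array([0.2623, 0.2695, 0.2722])} [[0.512, -0.123, 0.262], [0.524, -0.076, 0.272]]
side blue {'n': 374, 'mid': array([ 0.5089, -0.0785]), 'len': np.float64(0.1126), 'yaw': np.float64(5.37), 'z': array([0.1098, 0.1285, 0.1315])} [[0.489, -0.133, 0.108], [0.544, -0.027, 0.132]]
side rail [0.1066 0.6175] 213
top red {'n': 46, 'mid': array([ 0.5244, -0.0202]), 'len': np.float64(0.0156), 'yaw': np.float64(-4.11), 'z': array([0.2664, 0.2701, 0.2726])} [[0.519, -0.028, 0.266], [0.531, -0.013, 0.273]]
top blue {'n': 142, 'mid': array([ 0.5251, -0.0114]), 'len': np.float64(0.0602), 'yaw': np.float64(-89.72), 'z': array([0.119 , 0.1287, 0.1314])} [[0.495, -0.032, 0.116], [0.555, -0.001, 0.132]]
top orange (44, array([0.6279, 0.1279, 0.176 ])) [[0.622, 0.12, 0.17], [0.635, 0.138, 0.179]]
top rail [0.0988 0.6153] 656
wrist red {'n': 6569, 'mid': array([ 0.5252, -0.056 ]), 'len': np.float64(0.0916), 'yaw': np.float64(-5.36), 'z': array([0.2685, 0.2699, 0.2709])} [[0.517, -0.1, 0.267], [0.534, -0.011, 0.271]]
wrist blue {'n': 4889, 'mid': array([ 0.5274, -0.0585]), 'len': np.float64(0.1147), 'yaw': np.float64(-4.02), 'z': array([0.1276, 0.129 , 0.1302])} [[0.495, -0.112, 0.119], [0.556, -0.001, 0.13]]
wrist green (682, array([ 0.6109, -0.0634,  0.1761])) [[0.606, -0.073, 0.17], [0.619, -0.054, 0.178]]
wrist rail [0.0975 0.6178] 7209
5.2333 [ 0.52457234 -0.06473361  0.24422583] [-2.31927078e+00 -2.11798088e+00  1.91267066e-04] [-0.5381915   0.15039253 -4.73518717] [ 0.02504539  0.01210806 -0.03220628] 0.010973346650866585
```

View pics/a12.png

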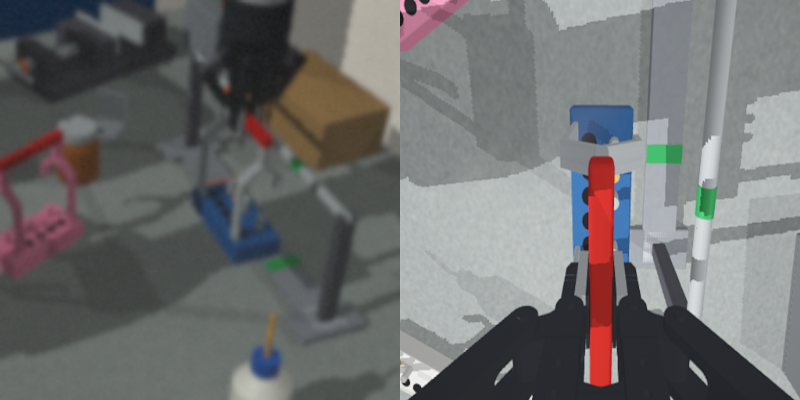

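Carrier hangs level in the grip, open side to the rail; green band at wrist crop (706,200). Height suits entry, so moving in.

Emit:
{"fn": "servo_tool", "kwargs": {
  "commands": [
    [0,0,-0.4,10,1,0,1],
    [0,0,-0.4,25,1,0,1],
    [0,0,-0.4,40,1,0,1],
    [0,0,-0.4,55,1,0,1],
    [0,0,-0.4,68,1,0,1]
  ]
}}

```text
clock: 5.65
tcp_pos: [0.5949, -0.0635, 0.2443]
orientation: [2.327, 2.11, 0.001]
contact_force: [-0.9, -0.1, -5.7]
grip_width: 0.0111
gripper_force: 59.0
```

Emit:
{"fn": "servo_tool", "kwargs": {
  "commands": [
    [0,0,0,9,0,0,1],
    [0,0,0,16,0,0,1],
    [0,0,0,19,0,0,1],
    [0,0,0,19,0,0,1],
    [0,0,0,19,0,0,1]
  ]
}}

```text
clock: 6.07
tcp_pos: [0.6118, -0.0642, 0.2442]
orientation: [-2.328, -2.109, 0.001]
contact_force: [0.0, -0.1, -6.1]
grip_width: 0.0108
gripper_force: 59.0
```

```bash
python3 s.py a3
```

```text
side red {'n': 60, 'mid': array([ 0.6046, -0.0984]), 'len': np.float64(0.049), 'yaw': np.float64(-8.09), 'z': array([0.2622, 0.2696, 0.2722])} [[0.599, -0.123, 0.259], [0.613, -0.076, 0.272]]
side blue {'n': 355, 'mid': array([ 0.5949, -0.0754]), 'len': np.float64(0.1166), 'yaw': np.float64(2.62), 'z': array([0.1097, 0.1279, 0.1316])} [[0.576, -0.132, 0.108], [0.627, -0.019, 0.132]]
side rail [0.099  0.6169] 311
top orange (44, array([0.6282, 0.1279, 0.1762])) [[0.623, 0.12, 0.172], [0.635, 0.138, 0.179]]
top rail [0.0982 0.6154] 471
wrist red {'n': 6580, 'mid': array([ 0.6124, -0.0556]), 'len': np.float64(0.0916), 'yaw': np.float64(-5.8), 'z': array([0.2687, 0.27  , 0.271 ])} [[0.604, -0.1, 0.267], [0.621, -0.01, 0.271]]
wrist blue {'n': 3814, 'mid': array([ 0.6155, -0.0584]), 'len': np.float64(0.1146), 'yaw': np.float64(-7.01), 'z': array([0.1278, 0.1292, 0.1303])} [[0.581, -0.114, 0.126], [0.645, 0.0, 0.131]]
wrist rail [0.0959 0.6198] 3268
6.2167 [ 0.61167171 -0.06420536  0.2443865 ] [-2.32770368e+00 -2.10915383e+00 -1.35683250e-05] [ 0.58611976  0.49578352 -6.43833611] [0.00539276 0.06626199 0.00666351] 0.010712383566622201
```

View pics/a32.png

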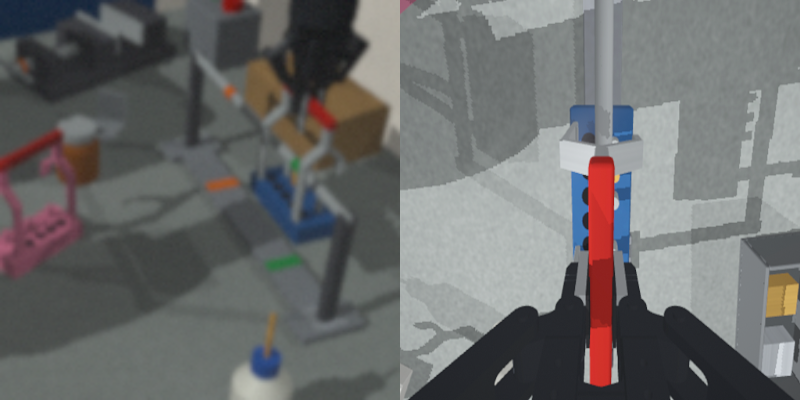

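The rail passes below the bar and inside the hooks. Lowering.

Emit:
{"fn": "servo_tool", "kwargs": {
  "commands": [
    [0,0,0,0,0,-10,1],
    [0,0,0,0,0,-22,1],
    [0,0,0,0,0,-33,1],
    [0,0,0,0,0,-40,1],
    [0,0,0,0,0,-43,1]
  ]
}}

```text
clock: 6.63
tcp_pos: [0.6109, -0.0638, 0.199]
orientation: [-2.326, -2.108, 0.004]
contact_force: [-1.3, -0.9, -6.5]
grip_width: 0.0109
gripper_force: 59.0
```

Emit:
{"fn": "servo_tool", "kwargs": {
  "commands": [
    [0,0,0,0,0,-2,1],
    [0,0,0,0,0,-4,1],
    [0,0,0,0,0,-5,1],
    [0,0,0,0,0,-5,1],
    [0,0,0,0,0,-5,1]
  ]
}}

```text
clock: 7.05
tcp_pos: [0.6125, -0.0641, 0.1966]
orientation: [2.327, 2.11, 0.001]
contact_force: [0.5, 0.0, -5.9]
grip_width: 0.0111
gripper_force: 59.0
```

Emit:
{"fn": "servo_tool", "kwargs": {
  "commands": [
    [0,0,0,0,0,-1,1],
    [0,0,0,0,0,-1,1],
    [0,0,0,0,0,-2,1],
    [0,0,0,0,0,-2,1],
    [0,0,0,0,0,-2,1]
  ]
}}

```text
clock: 7.47
tcp_pos: [0.6131, -0.0642, 0.195]
orientation: [2.326, 2.109, 0.002]
contact_force: [1.5, 0.5, -0.9]
grip_width: 0.011
gripper_force: 59.6
```

Emit:
{"fn": "servo_tool", "kwargs": {
  "commands": [
    [0,0,0,0,0,-0.5,1],
    [0,0,0,0,0,-1,1],
    [0,0,0,0,0,-1,1],
    [0,0,0,0,0,-1,1],
    [0,0,0,0,0,-1,1]
  ]
}}

```text
clock: 7.88
tcp_pos: [0.6134, -0.0643, 0.1947]
orientation: [2.326, 2.109, 0.003]
contact_force: [-0.8, -0.2, 5.3]
grip_width: 0.0106
gripper_force: 60.6
```

```bash
python3 s.py a5 | grep -v orange
```

```text
side red {'n': 67, 'mid': array([ 0.607 , -0.0991]), 'len': np.float64(0.0494), 'yaw': np.float64(-3.68), 'z': array([0.2116, 0.2202, 0.2233])} [[0.602, -0.123, 0.21], [0.614, -0.076, 0.224]]
side blue {'n': 353, 'mid': array([ 0.598 , -0.0751]), 'len': np.float64(0.1184), 'yaw': np.float64(2.96), 'z': array([0.0597, 0.079 , 0.0827])} [[0.579, -0.133, 0.059], [0.63, -0.019, 0.083]]
side green (9, array([ 0.6093, -0.0651,  0.1761])) [[0.605, -0.071, 0.172], [0.614, -0.058, 0.177]]
side rail [0.1027 0.6161] 366
top rail [0.1032 0.6146] 415
wrist red {'n': 6604, 'mid': array([ 0.6141, -0.0557]), 'len': np.float64(0.0916), 'yaw': np.float64(-5.57), 'z': array([0.2191, 0.2205, 0.2215])} [[0.606, -0.1, 0.217], [0.623, -0.01, 0.222]]
wrist blue {'n': 3788, 'mid': array([ 0.6181, -0.0587]), 'len': np.float64(0.1147), 'yaw': np.float64(-6.75), 'z': array([0.0784, 0.0797, 0.0808])} [[0.584, -0.114, 0.077], [0.647, -0.001, 0.081]]
wrist rail [0.1914 0.6173] 4960
8.0333 [ 0.61339123 -0.06431686  0.19471064] [2.3261504  2.10880423 0.00334054] [-0.4179699   0.16860772  5.33874866] [-0.02136634 -0.1364131   0.10019711] 0.011135490600622308
```

Emit:
{"fn": "servo_tool", "kwargs": {
  "commands": [
    [0,0,0,0,0,0,0.85],
    [0,0,0,0,0,0,0.7],
    [0,0,0,0,0,0,0.4],
    [0,0,0,0,0,0,0],
    [0,0,0,0,0,0,0]
  ]
}}

```text
clock: 8.45
tcp_pos: [0.612, -0.0641, 0.1931]
orientation: [-2.327, -2.109, 0.001]
contact_force: [-0.0, 0.0, 0.1]
grip_width: 0.0608
gripper_force: 0.0
```

Emit:
{"fn": "servo_tool", "kwargs": {
  "commands": [
    [0,0,0,0,0,0,0],
    [0,0,0,0,0,0,0],
    [0,0,0,0,0,0,0],
    [0,0,0,0,0,0,0],
    [0,0,0,0,0,0,0]
  ]
}}

```text
clock: 8.87
tcp_pos: [0.6122, -0.0641, 0.1933]
orientation: [-2.328, -2.11, 0.0]
contact_force: [1.3, -0.7, -0.6]
grip_width: 0.0854
gripper_force: 0.0
```

Emit:
{"fn": "servo_tool", "kwargs": {
  "commands": [
    [0,0,0,0,0,15,0],
    [0,0,0,0,0,40,0],
    [0,0,0,0,0,70,0],
    [0,0,0,0,0,80,0],
    [0,0,0,0,0,80,0]
  ]
}}

```text
clock: 9.28
tcp_pos: [0.6139, -0.0646, 0.2764]
orientation: [2.325, 2.107, 0.007]
contact_force: [0.9, -0.1, 0.9]
grip_width: 0.0854
gripper_force: 0.0
```

Emit:
{"fn": "servo_tool", "kwargs": {
  "commands": [
    [0,0,0,0,0,0,0],
    [0,0,0,0,0,0,0],
    [0,0,0,0,0,0,0],
    [0,0,0,0,0,0,0],
    [0,0,0,0,0,0,0]
  ]
}}

```text
clock: 9.7
tcp_pos: [0.6118, -0.064, 0.2724]
orientation: [-2.327, -2.109, 0.002]
contact_force: [-0.2, 0.2, 0.1]
grip_width: 0.0852
gripper_force: 0.0
```

```bash
python3 s.py a6
```

```text
side red {'n': 124, 'mid': array([ 0.6094, -0.0698]), 'len': np.float64(0.1044), 'yaw': np.float64(-4.69), 'z': array([0.2117, 0.2204, 0.2229])} [[0.602, -0.122, 0.211], [0.618, -0.018, 0.223]]
side blue {'n': 343, 'mid': array([ 0.5982, -0.0768]), 'len': np.float64(0.1136), 'yaw': np.float64(3.06), 'z': array([0.0612, 0.0793, 0.0829])} [[0.579, -0.132, 0.058], [0.633, -0.023, 0.083]]
side rail [0.1037 0.6161] 366
top orange (44, array([0.628 , 0.128 , 0.1762])) [[0.623, 0.12, 0.172], [0.635, 0.137, 0.18]]
top rail [0.0989 0.6153] 482
wrist red {'n': 3221, 'mid': array([ 0.6131, -0.0644]), 'len': np.float64(0.1087), 'yaw': np.float64(-5.57), 'z': array([0.2192, 0.2205, 0.2216])} [[0.604, -0.117, 0.219], [0.622, -0.011, 0.222]]
wrist blue {'n': 3029, 'mid': array([ 0.617 , -0.0651]), 'len': np.float64(0.1273), 'yaw': np.float64(-4.36), 'z': array([0.0784, 0.0797, 0.081 ])} [[0.585, -0.128, 0.078], [0.646, -0.001, 0.081]]
wrist rail [0.1186 0.6183] 3505
9.85 [ 0.6120887  -0.0641183   0.27292237] [-2.32750526e+00 -2.10956224e+00  8.49857714e-04] [ 0.33140561 -0.02299586 -0.7224253 ] [0.00376753 0.01975639 0.03329984] 0.08561719615629644
```

View pics/a62.png

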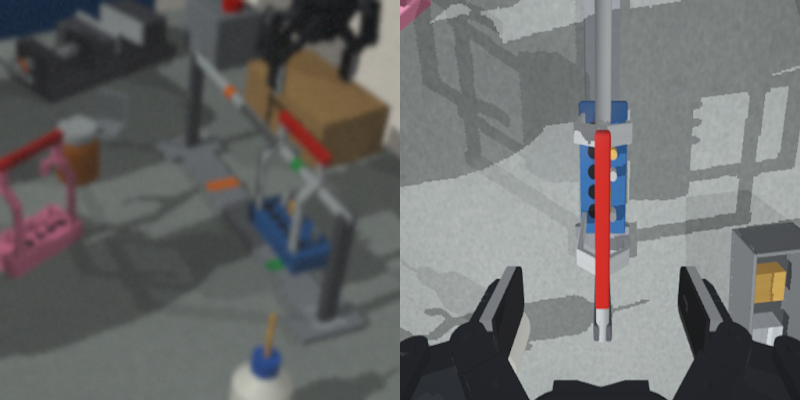

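Hanging free on both hooks with the green band under its middle: side crop (295,165), wrist bar (602,220). Regripping and sliding along the rail direction.

Emit:
{"fn": "servo_tool", "kwargs": {
  "commands": [
    [0,0,0,1,0,-25,0],
    [0,0,0,1,0,-50,0],
    [0,0,0,1,0,-68,0],
    [0,0,0,1,0,-77,0],
    [0,0,0,1,0,-80,0]
  ],
  "force": 40
}}

```text
clock: 10.27
tcp_pos: [0.6123, -0.0639, 0.1916]
orientation: [-2.326, -2.109, 0.004]
contact_force: [0.2, 0.1, 0.2]
grip_width: 0.0852
gripper_force: 0.0
```

Emit:
{"fn": "servo_tool", "kwargs": {
  "commands": [
    [0,0,0,0,0,0,0],
    [0,0,0,0,0,0,0],
    [0,0,0,0,0,0,0.4],
    [0,0,0,0,0,0,0.7],
    [0,0,0,0,0,0,1]
  ]
}}

```text
clock: 10.68
tcp_pos: [0.6137, -0.0642, 0.1942]
orientation: [2.327, 2.109, 0.002]
contact_force: [-0.2, 0.5, 0.8]
grip_width: 0.0515
gripper_force: 0.0
```

Emit:
{"fn": "servo_tool", "kwargs": {
  "commands": [
    [0,0,0,0,0,0,1],
    [0,0,0,0,0,0,1],
    [0,0,0,0,0,0,1],
    [0,0,0,0,0,0,1],
    [0,0,0,0,0,0,1]
  ]
}}

```text
clock: 11.1
tcp_pos: [0.6135, -0.0641, 0.1935]
orientation: [2.327, 2.11, 0.001]
contact_force: [0.5, 0.9, 1.5]
grip_width: 0.0113
gripper_force: 40.4
```

Emit:
{"fn": "servo_tool", "kwargs": {
  "commands": [
    [0,0,0,0.2,2,0,1],
    [0,0,0,0.5,5,0,1],
    [0,0,0,1,10,0,1],
    [0,0,0,1.5,15,0,1],
    [0,0,0,2,20,0,1]
  ]
}}

```text
clock: 11.52
tcp_pos: [0.6152, -0.0465, 0.1936]
orientation: [2.328, 2.106, -0.002]
contact_force: [0.3, -6.0, 1.9]
grip_width: 0.0111
gripper_force: 40.3
```

Emit:
{"fn": "servo_tool", "kwargs": {
  "commands": [
    [0,0,0,0.9,9,0,1],
    [0,0,0,1.8,18,0,1],
    [0,0,0,2.7,27,0,1],
    [0,0,0,3.5,36,0,1],
    [0,0,0,4.4,45,0,1]
  ]
}}

```text
clock: 11.93
tcp_pos: [0.6197, -0.0014, 0.1936]
orientation: [2.328, 2.106, -0.003]
contact_force: [-0.6, -6.7, 1.6]
grip_width: 0.012
gripper_force: 40.4
```

Emit:
{"fn": "servo_tool", "kwargs": {
  "commands": [
    [0,0,0,0.9,9,0,1],
    [0,0,0,1.8,18,0,1],
    [0,0,0,2.7,27,0,1],
    [0,0,0,3.5,36,0,1],
    [0,0,0,4.4,45,0,1]
  ]
}}

```text
clock: 12.35
tcp_pos: [0.6241, 0.0434, 0.1936]
orientation: [2.328, 2.105, -0.003]
contact_force: [-0.3, -6.7, 1.2]
grip_width: 0.0112
gripper_force: 40.4
```

Emit:
{"fn": "servo_tool", "kwargs": {
  "commands": [
    [0,0,0,0.9,9,0,1],
    [0,0,0,1.8,18,0,1],
    [0,0,0,2.7,27,0,1],
    [0,0,0,3.5,36,0,1],
    [0,0,0,4.4,45,0,1]
  ]
}}

```text
clock: 12.77
tcp_pos: [0.6285, 0.0882, 0.1935]
orientation: [2.328, 2.105, -0.003]
contact_force: [-1.0, -6.7, 2.5]
grip_width: 0.0113
gripper_force: 40.5
```

Emit:
{"fn": "servo_tool", "kwargs": {
  "commands": [
    [0,0,0,0.8,8,0,1],
    [0,0,0,1.6,16,0,1],
    [0,0,0,2.3,23,0,1],
    [0,0,0,2.8,28,0,1],
    [0,0,0,2.8,28,0,1]
  ]
}}

```text
clock: 13.18
tcp_pos: [0.6315, 0.1177, 0.1935]
orientation: [2.327, 2.108, -0.002]
contact_force: [-0.2, -2.9, 1.7]
grip_width: 0.0113
gripper_force: 40.5
```

```bash
python3 s.py a8
```

```text
side red {'n': 28, 'mid': array([0.6244, 0.0821]), 'len': np.float64(0.0445), 'yaw': np.float64(-6.94), 'z': array([0.2147, 0.2206, 0.2229])} [[0.62, 0.06, 0.214], [0.63, 0.102, 0.224]]
side blue {'n': 208, 'mid': array([0.618 , 0.1093]), 'len': np.float64(0.1283), 'yaw': np.float64(7.16), 'z': array([0.062 , 0.0799, 0.0831])} [[0.599, 0.048, 0.06], [0.647, 0.169, 0.084]]
side rail [0.0943 0.6161] 364
top red {'n': 114, 'mid': array([0.6238, 0.0825]), 'len': np.float64(0.0452), 'yaw': np.float64(-5.92), 'z': array([0.2161, 0.2205, 0.223 ])} [[0.618, 0.06, 0.215], [0.632, 0.105, 0.223]]
top blue {'n': 424, 'mid': array([0.6242, 0.0874]), 'len': np.float64(0.0852), 'yaw': np.float64(-27.62), 'z': array([0.069 , 0.0797, 0.0829])} [[0.594, 0.05, 0.065], [0.656, 0.121, 0.084]]
top green (41, array([ 0.6089, -0.0658,  0.1763])) [[0.604, -0.073, 0.172], [0.616, -0.056, 0.178]]
top rail [0.0952 0.6148] 688
wrist red {'n': 6606, 'mid': array([0.6323, 0.1268]), 'len': np.float64(0.09), 'yaw': np.float64(-5.49), 'z': array([0.2189, 0.2204, 0.2214])} [[0.625, 0.083, 0.217], [0.641, 0.171, 0.222]]
wrist blue {'n': 3688, 'mid': array([0.6369, 0.1236]), 'len': np.float64(0.1142), 'yaw': np.float64(-8.9), 'z': array([0.0783, 0.0796, 0.0808])} [[0.602, 0.068, 0.077], [0.665, 0.181, 0.081]]
wrist rail [0.1911 0.6005] 5060
13.3333 [0.63147492 0.11771018 0.19353162] [ 2.32791519e+00  2.10788880e+00 -6.70178030e-04] [-0.68671826 -4.38608954  2.64396987] [-0.86684553 -0.0220108   0.04209926] 0.011148008120988866
```

Emit:
{"fn": "servo_tool", "kwargs": {
  "commands": [
    [0,0,0,0.4,4,0,1],
    [0,0,0,0.8,8,0,1],
    [0,0,0,1.1,11,0,1],
    [0,0,0,1.2,12.5,0,1],
    [0,0,0,1.2,12.5,0,1]
  ]
}}

```text
clock: 13.75
tcp_pos: [0.6326, 0.1296, 0.1935]
orientation: [2.328, 2.107, -0.002]
contact_force: [-0.2, -5.6, 3.4]
grip_width: 0.0114
gripper_force: 40.6
```

Emit:
{"fn": "servo_tool", "kwargs": {
  "commands": [
    [0,0,0,0,0,0,1],
    [0,0,0,0,0,0,1],
    [0,0,0,0,0,0,0.85],
    [0,0,0,0,0,0,0.6],
    [0,0,0,0,0,0,0]
  ]
}}

```text
clock: 14.17
tcp_pos: [0.632, 0.1327, 0.1929]
orientation: [-2.326, -2.11, -0.0]
contact_force: [-0.2, -0.1, 0.1]
grip_width: 0.0362
gripper_force: 0.0
```

Emit:
{"fn": "servo_tool", "kwargs": {
  "commands": [
    [0,0,0,0,0,0,0],
    [0,0,0,0,0,0,0],
    [0,0,0,0,0,0,0],
    [0,0,0,0,0,0,0],
    [0,0,0,0,0,0,0]
  ]
}}

```text
clock: 14.58
tcp_pos: [0.6325, 0.1315, 0.1933]
orientation: [-2.328, -2.11, -0.0]
contact_force: [1.0, 0.4, 0.3]
grip_width: 0.0851
gripper_force: 0.0
```

Emit:
{"fn": "servo_tool", "kwargs": {
  "commands": [
    [0,0,0,0,0,15,0],
    [0,0,0,0,0,40,0],
    [0,0,0,0,0,70,0],
    [0,0,0,0,0,90,0],
    [0,0,0,0,0,90,0]
  ]
}}

```text
clock: 15.0
tcp_pos: [0.6349, 0.1313, 0.2884]
orientation: [2.326, 2.107, 0.011]
contact_force: [0.7, -0.3, 0.3]
grip_width: 0.0854
gripper_force: 0.0
```

Emit:
{"fn": "servo_tool", "kwargs": {
  "commands": [
    [0,0,0,-5,40,25,0],
    [0,0,0,-10,80,50,0],
    [0,0,0,-15,100,60,0],
    [0,0,0,-15,100,60,0],
    [0,0,0,-15,100,60,0]
  ]
}}

```text
clock: 15.42
tcp_pos: [0.617, 0.2345, 0.3435]
orientation: [-2.322, -2.115, -0.002]
contact_force: [0.1, -0.8, -0.8]
grip_width: 0.0857
gripper_force: 0.0
```

```bash
python3 s.py a9
```

```text
side red {'n': 53, 'mid': array([0.6282, 0.1222]), 'len': np.float64(0.1028), 'yaw': np.float64(-5.68), 'z': array([0.2153, 0.2207, 0.2235])} [[0.621, 0.071, 0.215], [0.637, 0.173, 0.224]]
side blue {'n': 205, 'mid': array([0.6192, 0.1223]), 'len': np.float64(0.1288), 'yaw': np.float64(5.99), 'z': array([0.0611, 0.0791, 0.0829])} [[0.6, 0.061, 0.059], [0.647, 0.185, 0.083]]
side green (9, array([ 0.6073, -0.0665,  0.1765])) [[0.605, -0.072, 0.167], [0.611, -0.062, 0.178]]
side rail [0.0951 0.6164] 370
top red {'n': 267, 'mid': array([0.628 , 0.1257]), 'len': np.float64(0.1082), 'yaw': np.float64(-5.73), 'z': array([0.2148, 0.2205, 0.2231])} [[0.619, 0.073, 0.214], [0.638, 0.178, 0.223]]
top blue {'n': 761, 'mid': array([0.6244, 0.126 ]), 'len': np.float64(0.1275), 'yaw': np.float64(-3.3), 'z': array([0.0677, 0.0795, 0.0825])} [[0.596, 0.064, 0.063], [0.66, 0.188, 0.083]]
top green (41, array([ 0.6089, -0.0656,  0.1764])) [[0.604, -0.073, 0.172], [0.616, -0.056, 0.18]]
top orange (43, array([0.6281, 0.1276, 0.1765])) [[0.622, 0.118, 0.171], [0.636, 0.137, 0.18]]
top rail [0.0968 0.6148] 963
wrist red {'n': 1430, 'mid': array([0.6323, 0.1297]), 'len': np.float64(0.1081), 'yaw': np.float64(-5.62), 'z': array([0.2188, 0.2205, 0.2216])} [[0.624, 0.077, 0.215], [0.642, 0.183, 0.222]]
wrist blue {'n': 1747, 'mid': array([0.6306, 0.1298]), 'len': np.float64(0.1283), 'yaw': np.float64(-8.55), 'z': array([0.0712, 0.0796, 0.081 ])} [[0.603, 0.067, 0.064], [0.666, 0.194, 0.081]]
wrist orange (48, array([0.6271, 0.13  , 0.1745])) [[0.625, 0.121, 0.173], [0.629, 0.139, 0.177]]
wrist rail [0.1064 0.6154] 1768
15.5667 [0.61738839 0.229612   0.34242664] [ 2.32969725  2.10720775 -0.00264857] [ 0.01992061 -0.4089348  -0.17217556] [ 0.00893615 -0.02336001 -0.06853582] 0.08587947742802511
```

View pics/a92.png

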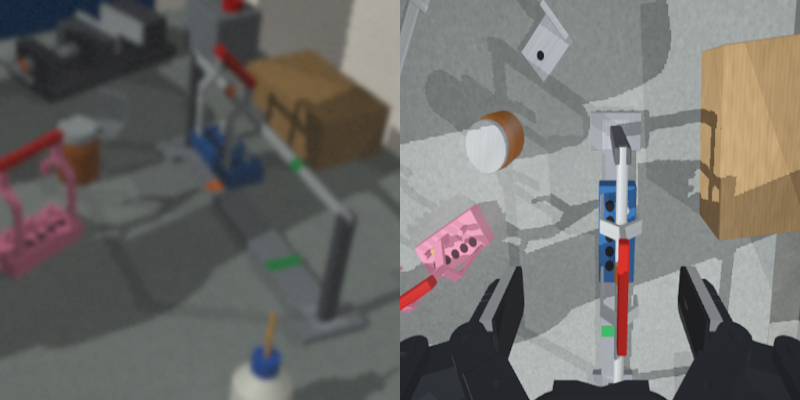

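The carrier hangs on both hooks with its middle on the orange band: carrier y 0.130 against band 0.130 in the wrist view, within 2 mm from the top. The bystanders are untouched and the arm is clear.

```bash
python3 -c "
from bench import r
print(r.hand_in())"
```

```text
the job is handed in; nothing more can be done
None
```

The job is handed in: the blue carrier was hooked on and let go at the green band, then slid along the rail, and it hangs at rest within about 2 mm of the orange band, with the arm clear and the bottle, jar and angle not touched (about 16 s used).

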